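# Post a returned pill box through the sprung flap of the counter drop box

## Robot

A 6-joint arm with a two-finger parallel gripper is mounted at the origin on a cart in front of the work surface, level with it; the furniture and walls round the work are solid. World frame = base frame: x ahead of the robot, y to its left, z up, the work surface at z = 0. Lengths are in m, angles in rad, forces in N, time in s.
With the tool pointing down it reaches from about 0.4 to 0.925 m from the base axis. Payload 12.5 kg.
Tool frame: the origin (TCP) lies midway between the tips of the shut fingers; the grasp point (between the pads) lies 19 mm behind it; z points along the fingers, y is the line along which they close (so a half turn about z gives the same grasp; the last joint's range is limited). The gripper opens to 95 mm and grips with 3 to 60 N. Pads are 20 mm wide; open, the fingers measure 119 mm over their backs; the gripper's body (75 mm by 180 mm) begins 59 mm behind the grasp point.
Start: joints at [-1.313, 0.491, 1.559, -0, 1.092, -0.106], TCP at [0.222, -0.584, 0.215] pointing down, gripper open.
Joint ranges: [-3.1, 3.1], [-0.84, 2.19], [0.05, 2.79], [-1.13, 4.28], [0.06, 2.93], [-2.69, 2.69]. Speed limits (rad/s): [2.22, 2.22, 2.79, 3.14, 3.14, 3.14].

## Interface

Orientations are given as a 3x3 rotation matrix whose columns are the frame's x, y, z axes.
In Python, from station import r gives the robot as it stands. The module is installed in compiled form; this text tells all that it offers.
- The arm moves only by the tool play_rows, never from a script. Its argument "targets" is one flat list of numbers, 6 for each row, row after row: the shift along the tool's x, y, z in mm, then the turn, a rotation vector about the tool's x, y, z in degrees. A call has 1 to 20 rows; each row is the pose to reach, as a shift and turn from the pose commanded when the call began, along the tool's axes at that moment; what a row does not reach only later rows make up. A row lasts 1/12 s, in which the tool goes at most 41.7 mm and 7.16 degrees, less where a joint would pass 70% of its speed; a pose out of reach is approached as far as the arm can. A call with a gripper value outside its range is refused whole. "hand" is the finger opening in mm, from 0 to 95.1, set as the call begins (left out, the last holds). The fingers move at their own pace and stop on an object; "grip_force" is the grip in N (left out, the last holds). Time passes only in rows, so rows that repeat a pose let the fingers close. It gives the time, the measured TCP pose, the force, the opening and the grip force at its end, in the units of the state.
- r.read_state(): the state, without advancing time (a new reading comes with each control period).
- r.read_camera(name): name is "scene" or "top" or "wrist"; returns the picture (384x512x3 uint8, blue, green, red); there is no depth.
- r.camera_params(name): a dict with "mtx" (3x3 intrinsics, pixels), "R" (3x3) and "t" (3): a world point X has camera coordinates R X + t. Camera axes: x right, y down, z forward; pixel columns grow to the right and rows downward; lengths in m; the calibration is good to about 2 mm. A picture is of the moment at which its call begins: read the wrist's pose just before it. camera_params takes no time and is no camera call; for the wrist camera it gives the pose at the moment of the call.
- r.hand_in(): hands the job in; it is judged then, once.
Trained networks look in the newest picture that a camera, given by its name, has taken for a name from the list of things; names that differ only in an ending like _2 or _b are one class to them, and where a whole thing is asked for, a point or a joint stands for the part that bears it (a point fixed in the world has none). Each returns a list of dicts, best first, with "p" (0 to 1); they miss things now and then, are a little off and sometimes report something else, mostly with a low value. They report only what shows in the picture. A call takes as long as a camera call. They do not tell look-alikes from the thing itself.
- r.silhouettes(camera, thing): "pixels" (384x512 bool, what is visible of it) and "point" ([column, row] in pixels, amid what is visible of it).
- r.landmark_of(camera, thing): "point" ([column, row] in pixels: a listed point, or the origin of a listed thing).
The state is a dict: "time_s": time; "joint_pos": joint angles; "qd": joint speeds; "joint_efforts": joint torques, N m; "tcp_pos": TCP position; "tool_rot": TCP orientation; "force": force on the tool from outside, world axes, zero at the start; "moment": the same for the moment, N m; "width": opening from 0.0 (shut) to 1.0 (fully open); "grasp_force": force on a finger pad.
Only numpy, scipy, OpenCV 4.12 (cv2) and the standard library are available. Lean on these libraries where they do the work, as an engineer would, in place of code of your own. Each camera call takes 0.05 s, during which the arm holds its last target. There are 200 camera calls.

## Task

A returned shell-shaped pill box has been left on the front ledge of the shop's grey counter drop box. Push the drop box's spring flap open with one finger and, while that finger keeps it open, push the pill box along the ledge with the other finger until it drops inside; then draw clear so that the flap swings fully shut. Push gently with the fingers only, without squeezing or lifting the pill box, and leave the shakers, the egg cup and the larger shell box where they stand.

Things in the scene. Friction and masses are not known exactly. Their poses are not given: they have to be found in the camera images.
- drop_box: Grey sheet-metal drop box fixed to the counter, 260 mm long (x), 108 mm wide (y); origin on the counter under it, -x end towards the robot, z up. In its frame: x -140 to -10 mm is an open-ended ledge with dark mat, surface 100 mm above the counter, side lips 8 mm high; behind it a hood 142 mm high whose mouth is shut by a steel flap. Lips and hood cheeks stand at y = +-50 to +-54 mm.
- drop_flap (a joint): Angle of the steel flap, rad: 0 shut, stop at 1.12. Plate 94 mm wide, 3 mm thick, 95 mm from hinge to free edge, hinged at its far upper edge; shut, it slopes 23 degrees down to the ledge's end. Pushed from above or the front it swings down and in. A spring shuts it: 0.2 to 0.3 N m, 2 to 7 N at a fingertip; the pill box's weight does not open it.
- flap_hinge (a point): Middle of the flap's hinge axis: x 78, y 0, z 138 mm in the drop box's frame; the axis runs along the box's y. Its knuckles and cheeks reach 142 mm above the counter; behind it, x 84 to 120 mm, is a fixed top at 138 mm.
- ledge_end (a point): Middle of the inner end of the ledge, on its surface: x -10, y 0, z 100 mm in the drop box's frame. Right behind it is the open well that the flap covers; the box is hollow, under the ledge too, with a felt floor 13 mm above the counter.
- flap_edge (a point): Middle of the flap's free edge, on its upper face; moves with the flap.
- pill_box: The returned pill box: metal, shell-shaped, shut, nearly round, 51 x 48 mm and 22 mm high, widest at 11 mm height, flat foot 33 mm across, about 0.12 kg; origin at the centre of its underside. It lies flat on the ledge and slides. Its centre is 50 to 100 mm before the end of the ledge.
- large_pill_box: Bystander: larger shell box of the same kind, 63 x 60 x 27 mm, on the counter; origin at the centre of its underside.
- salt_shaker: Bystander: light salt shaker, 39 mm across, 70 mm high; origin at the centre of its underside.
- pepper_shaker: Bystander: black pepper shaker, 39 mm across, 70 mm high; origin at the centre of its underside.
- egg_cup: Bystander: steel egg cup, 43 mm across, 40 mm high; origin at the centre of its underside.
There are look-alikes about, which are no part of the job. What is shaped like the pill_box but orange or pink is not meant.

How it is judged:
By the outcome, as a careful person would: the job done as asked, in the order asked, and still so for the second after the job is handed in, with the robot touching nothing.
It also fails if it takes over 35 s, if anything falls off the work surface, if the arm or the gripper's body presses on something with over 40 N, if the wrist force passes 120 N, or if a joint passes its speed limit or range.

## Working session

There is one attempt and no reset: what is moved stays moved. The work goes in short steps, Python scripts to look and compute and a tool call to move; the robot and the scene stay as the last step left them, time stands still between calls to the robot, and variables do not carry over. Pictures are saved under pics/ and viewed, at most 11 in all, crops included, and the job is handed in when it is done.

Besides the shell and the picture viewer there is one more tool, called after "Emit:" as a command line: name --argument value ..., lists and objects as JSON in quotes. play_rows: Moves the arm, as the interface text tells. Its arguments: {"type":"object","properties":{"targets":{"type":"array"},"hand":{"type":"number"},"grip_force":{"type":"number"}},"required":["targets"]}

```bash
mkdir -p pics; cat > h.py <<'E'
import numpy as np, cv2
from station import r
def ray(cam,px):
    P=r.camera_params(cam);R=np.array(P["R"]);t=np.array(P["t"])
    d=R.T@np.linalg.solve(np.array(P["mtx"]),[px[0],px[1],1.]);return -R.T@t,d
def onz(cam,px,z):
    c,d=ray(cam,px);return c+d*(z-c[2])/d[2]
def proj(cam,X):
    P=r.camera_params(cam);q=np.array(P["mtx"])@(np.array(P["R"])@np.array(X)+np.array(P["t"]));return q[:2]/q[2]
E
python3 - <<'E'
from h import *
np.set_printoptions(precision=3,suppress=True)
a=r.read_camera("scene");b=r.read_camera("top")
cv2.imwrite("pics/s.png",a);cv2.imwrite("pics/t.png",b)
Z={"drop_box":0,"flap_hinge":.138,"ledge_end":.1,"pill_box":.1,"large_pill_box":0,"salt_shaker":0,"pepper_shaker":0,"egg_cup":0,"flap_edge":.1}
for c in("scene","top"):
  for n in Z:
    for o in r.landmark_of(c,n)[:3]:
      print(c,n,round(o["p"],2),np.array(o["point"]),onz(c,o["point"],Z[n]))
s=r.read_state();print(s["time_s"],s["tcp_pos"],np.array(s["tool_rot"]),s["width"])
E
```

```text
scene drop_box 0.66 [273.5 181. ] [ 0.558 -0.082  0.   ]
scene flap_hinge 0.74 [264.1 140.4] [ 0.627 -0.098  0.138]
scene ledge_end 0.88 [272.2 162.6] [ 0.558 -0.074  0.1  ]
scene pill_box 0.59 [297.3 177.9] [ 0.454 -0.089  0.1  ]
scene pill_box 0.43 [321.4 184.4] [ 0.383 -0.127  0.1  ]
scene pill_box 0.43 [263.5 223.8] [0.391 0.111 0.1  ]
scene salt_shaker 0.52 [235.1 258.6] [0.404 0.216 0.   ]
scene pepper_shaker 0.77 [219.7 240.5] [0.487 0.212 0.   ]
scene egg_cup 0.58 [181.  254.5] [0.525 0.333 0.   ]
scene egg_cup 0.48 [275.4 179. ] [ 0.56  -0.093  0.   ]
scene flap_edge 0.77 [278.8 160.6] [ 0.55  -0.097  0.1  ]
top drop_box 0.74 [295.1 169.4] [ 0.561 -0.081  0.   ]
top flap_hinge 0.58 [306.  132.9] [ 0.641 -0.092  0.138]
top ledge_end 0.91 [300.  168.6] [ 0.55  -0.082  0.1  ]
top pill_box 0.8 [303.6 201.4] [ 0.459 -0.093  0.1  ]
top pill_box 0.6 [247.  211.2] [0.428 0.063 0.1  ]
top pill_box 0.57 [335.4 216. ] [ 0.42  -0.181  0.1  ]
top large_pill_box 0.76 [343.6 249.3] [ 0.321 -0.231  0.   ]
top salt_shaker 0.43 [197.6 218.2] [0.406 0.212 0.   ]
top pepper_shaker 0.45 [195.2 188.4] [0.496 0.222 0.   ]
top egg_cup 0.55 [156.7 174.9] [0.535 0.34  0.   ]
top flap_edge 0.92 [300.  166.7] [ 0.555 -0.082  0.1  ]
1.0 [ 0.222 -0.584  0.215] [[ 0.935  0.356  0.   ]
 [ 0.356 -0.935 -0.   ]
 [-0.     0.    -1.   ]] 1.0011683689785256
```

View pics/s.png

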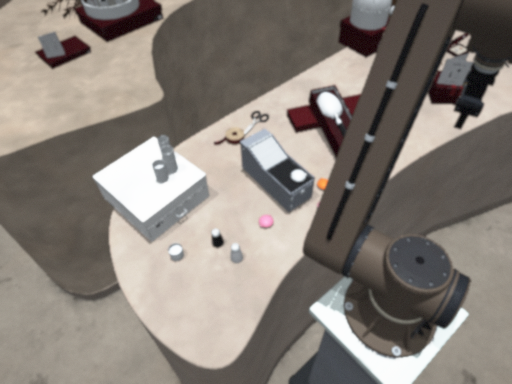

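View pics/t.png

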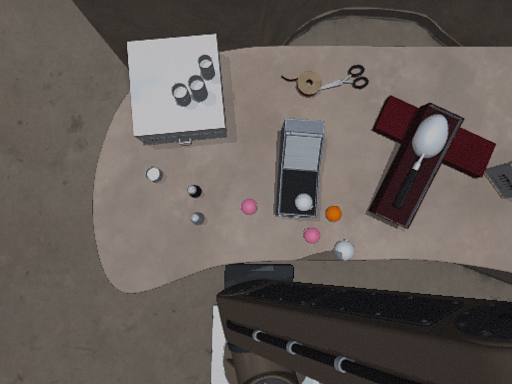

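The wanted pill box is the silvery shell on the ledge: top (304,201), scene (297,178). Things it could be confused with, in the top picture, are pink (249,206), pink (312,235), orange (333,213) and the larger silver shell on the counter (344,250). Next I fit the box pose to its silhouettes and check the choice in a crop.

```bash
cat >> h.py <<'E'
def prism(x0,x1,z1): return np.array([[x,y,z] for x in(x0,x1) for y in(-.054,.054) for z in(0,z1)])
PR=[prism(-.14,-.01,.108),prism(-.01,.12,.142)]
def b2w(p,X):
    c,s=np.cos(p[2]),np.sin(p[2]);X=np.atleast_2d(X)
    return X@np.array([[c,s,0],[-s,c,0],[0,0,1]])+[p[0],p[1],0]
def hulls(cam,p): return [cv2.convexHull(np.array([proj(cam,q) for q in b2w(p,P)],np.float32)) for P in PR]
def mask(cam,p,S=4):
    m=np.zeros((384*S,512*S),np.uint8)
    for h in hulls(cam,p): cv2.fillConvexPoly(m,np.round((h+.5)*S).astype(np.int32),1)
    return m
E
python3 - <<'E'
from h import *
from scipy.optimize import minimize
np.set_printoptions(precision=4,suppress=True)
M={}
for c in("scene","top"):
    s=r.silhouettes(c,"drop_box")[0];print(c,s["p"],s["pixels"].sum())
    M[c]=cv2.resize(s["pixels"].astype(np.uint8),None,fx=4,fy=4,interpolation=0)
    pb=r.silhouettes(c,"pill_box")
    for o in pb[:3]:print([round(o["p"],2)],o["point"],o["pixels"].sum(),onz(c,np.argwhere(o["pixels"])[:,::-1].mean(0),.111))
    M[c]|=cv2.resize(np.any([o["pixels"] for o in pb if np.hypot(*(np.array(o["point"])-proj(c,[.459,-.091,.111])))<8] or [M[c][::4,::4]>0],0).astype(np.uint8),None,fx=4,fy=4,interpolation=0)
for cs in(["top"],["scene"],["top","scene"]):
    f=lambda p:sum(1-(mask(c,p)&M[c]).sum()/(mask(c,p)|M[c]).sum() for c in cs)
    b=minimize(f,[.56,-.082,-.08],method="Nelder-Mead",options=dict(initial_simplex=np.array([.56,-.082,-.08])+np.array([[0,0,0],[.01,0,0],[0,.01,0],[0,0,.08]])))
    print(cs,b.x,b.fun)
p=b.x
im=cv2.imread("pics/t.png");S=5
for h in[cv2.resize(im,None,fx=S,fy=S,interpolation=cv2.INTER_CUBIC)]:
    for q in hulls("top",p): cv2.polylines(h,[np.round((q+.5)*S).astype(np.int32)],True,(0,255,0),1)
    cv2.imwrite("pics/c.png",h[105*S:225*S,230*S:360*S])
E
```

```text
scene 0.72 3430
[0.68] [264.1, 222.4] 125 [0.391  0.1069 0.111 ]
[0.4] [323.6, 181.1] 85 [ 0.3799 -0.122   0.111 ]
[0.31] [234.1, 255.1] 175 [0.3606 0.2413 0.111 ]
top 0.75 3686
[0.69] [311.3, 235.4] 202 [ 0.3667 -0.1137  0.111 ]
[0.62] [334.5, 215.7] 219 [ 0.4278 -0.1733  0.111 ]
[0.61] [246.9, 207.9] 211 [0.4412 0.0594 0.111 ]
['top'] [ 0.5576 -0.0811 -0.0615] 0.07114589222483414Traceback (most recent call last):
  File "<stdin>", line 13, in <module>
    res = _minimize_neldermead(fun, x0, args, callback, bounds=bounds,
                               **options)
    fxcc = func(xcc)
    fx = function(np.copy(x), *(wrapper_args + args))
  File "<stdin>", line 12, in <lambda>
  File "<stdin>", line 12, in <genexpr>
  File "h.py", line 18, in mask
    for h in hulls(cam,p): cv2.fillConvexPoly(m,np.round((h+.5)*S).astype(np.int32),1)
             ~~~~~^^^^^^^
  File "h.py", line 15, in hulls
    def hulls(cam,p): return [cv2.convexHull(np.array([proj(cam,q) for q in b2w(p,P)],np.float32)) for P in PR]
                                                       ~~~~^^^^^^^
  File "h.py", line 9, in proj
    P=r.camera_params(cam);q=np.array(P["mtx"])@(np.array(P["R"])@np.array(X)+np.array(P["t"]));return q[:2]/q[2]
ValueError: time passes only in moves, steps and waits
```

```bash
sed -i 's/^def ray/from functools import lru_cache\ndef CP(cam): return r.camera_params(cam) if cam=="wrist" else _CP(cam)\n_CP=lru_cache(None)(lambda c:r.camera_params(c))\ndef ray/; s/P=r.camera_params(cam)/P=CP(cam)/' h.py
cat >> h.py <<'E'
from scipy.spatial.transform import Rotation as Ro
def go(p,xb,yaw=None,s=None):
    "shift mm / turn deg in tool axes to reach box-frame TCP xb"
    s=s or r.read_state();R=np.array(s["tool_rot"]);a=p[2] if yaw is None else yaw
    T=np.array([[-np.sin(a),np.cos(a),0],[np.cos(a),np.sin(a),0],[0,0,-1]]).T
    return R.T@(b2w(p,xb)[0]-s["tcp_pos"])*1e3, np.degrees(Ro.from_matrix(R.T@T).as_rotvec())
E
python3 - <<'E'
from h import *
np.set_printoptions(precision=4,suppress=True)
p=[.5576,-.0811,-.0615]
im=cv2.imread("pics/t.png");S=5
h=cv2.resize(im,None,fx=S,fy=S,interpolation=cv2.INTER_CUBIC)
for q in hulls("top",p): cv2.polylines(h,[np.round((q+.5)*S).astype(np.int32)],True,(0,255,0),1)
cv2.imwrite("pics/c.png",h[105*S:225*S,230*S:360*S])
s=r.read_state()
print(s["time_s"],go(p,[-.08,-.01,.29],s=s))
E
```

```text
1.2 (array([ 415.213 , -374.7233,  -75.3708]), array([  0.0053,   0.0021, -65.6332]))
```

View pics/c.png

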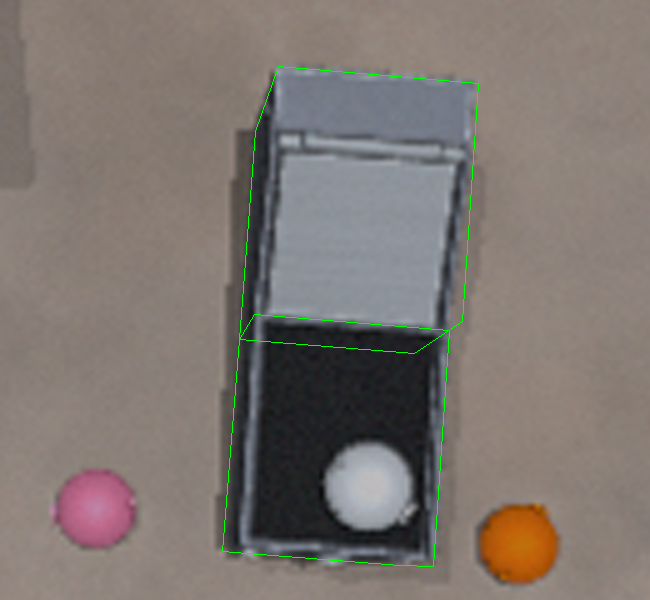

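The green outline fits the box. The silver shell on the dark mat, at crop (368,487), is the right one; pink (95,508) and orange (518,543) stand outside the box. Moving above it now.

Emit:
play_rows --targets '[415, -375, -75, 0, 0, -65.6, 415, -375, -75, 0, 0, -65.6, 415, -375, -75, 0, 0, -65.6, 415, -375, -75, 0, 0, -65.6, 415, -375, -75, 0, 0, -65.6, 415, -375, -75, 0, 0, -65.6, 415, -375, -75, 0, 0, -65.6, 415, -375, -75, 0, 0, -65.6, 415, -375, -75, 0, 0, -65.6, 415, -375, -75, 0, 0, -65.6, 415, -375, -75, 0, 0, -65.6, 415, -375, -75, 0, 0, -65.6, 415, -375, -75, 0, 0, -65.6, 415, -375, -75, 0, 0, -65.6, 415, -375, -75, 0, 0, -65.6, 415, -375, -75, 0, 0, -65.6, 415, -375, -75, 0, 0, -65.6, 415, -375, -75, 0, 0, -65.6]' --hand 95

```text
time_s: 2.7
tcp_pos: [0.4764, -0.0869, 0.2895]
tool_rot: [[0.063, 0.998, -0.0], [0.998, -0.063, -0.0], [-0.0, -0.0, -1.0]]
force: [-0.0, -0.1, -0.4]
width: 0.999
grasp_force: 0.0
```

```bash
python3 - <<'E'
from h import *
np.set_printoptions(precision=4,suppress=True)
p=[.5576,-.0811,-.0615]
s=r.read_state();P=r.camera_params("wrist");W=r.read_camera("wrist");import h
h._CP=lambda c:P
h.CP=lambda c:P
def box(X):
    return (b2w([0,0,-p[2]],[X-np.array([p[0],p[1],0])])[0]*1e3)
for n,z in(("ledge_end",.1),("flap_hinge",.138),("flap_edge",.101),("pill_box",.1)):
    for o in r.landmark_of("wrist",n)[:2]: print(n,o["p"],o["point"],box(onz("wrist",o["point"],z)))
for o in r.silhouettes("wrist","pill_box")[:2]:
    print(o["p"],o["point"],box(onz("wrist",cv2.minEnclosingCircle(np.argwhere(o["pixels"])[:,::-1].astype(np.float32))[0],.111)))
for L in([[-.14,-.054,.108],[-.01,-.054,.108],[-.01,.054,.108],[-.14,.054,.108]],[[-.01,-.05,.1],[-.01,.05,.1]],[[.078,-.05,.138],[.078,.05,.138]],[[-.01,-.054,.142],[.12,-.054,.142],[.12,.054,.142],[-.01,.054,.142]]):
    cv2.polylines(W,[np.round([proj("wrist",q) for q in b2w(p,L)]).astype(np.int32)],len(L)>2,(0,255,0),1)
cv2.imwrite("pics/w.png",W)
print(s["time_s"],s["tcp_pos"],s["force"],-P["R"].T@P["t"],go(p,[-.08,-.01,.29],s=s))
E
```

```text
ledge_end 0.84 [316.1, 161.6] [ -9.9619  -3.9253 100.    ]
flap_hinge 0.62 [406.9, 169.3] [ 78.4431  -5.3513 138.    ]
flap_edge 0.63 [319.8, 159.4] [ -5.983   -1.1594 101.    ]
pill_box 0.91 [181.9, 187.1] [-168.7281  -34.4381  100.    ]
pill_box 0.84 [232.7, 228.3] [-109.1911  -87.4245  100.    ]
0.88 [223.0, 46.3] [-111.8871  116.9204  111.    ]
0.76 [239.3, 169.9] [-100.2576  -17.8855  111.    ]
2.7 [ 0.4764 -0.0869  0.2895] [-0.0348 -0.1363 -0.3758] [ 0.4812 -0.0142  0.4591] (array([ 0.7629,  0.7009, -0.5259]), array([-0.0178,  0.0105, -0.1008]))
```

View pics/w.png

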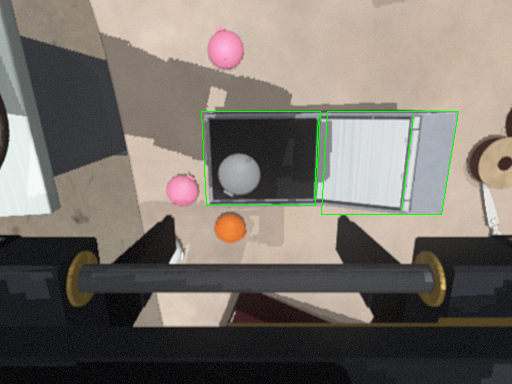

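The outline matches. The grey pill box is at wrist pixel (239,173), about x -100, y -18 in the box frame. The pink and orange look-alikes lie outside the box. I'll come down with one finger behind it and the other before the flap.

Emit:
play_rows --targets '[-7, -6, 30, 0, 0, 0, -7, -6, 70, 0, 0, 0, -7, -6, 110, 0, 0, 0, -7, -6, 145, 0, 0, 0, -7, -6, 165, 0, 0, 0, -7, -6, 178, 0, 0, 0, -7, -6, 183, 0, 0, 0, -7, -6, 183, 0, 0, 0]'

```text
time_s: 3.67
tcp_pos: [0.4701, -0.0927, 0.1058]
tool_rot: [[0.062, 0.998, -0.002], [0.998, -0.062, 0.0], [0.0, -0.002, -1.0]]
force: [-0.2, -0.1, 1.0]
width: 1.0
grasp_force: 0.0
```

```bash
python3 - <<'E'
from h import *
np.set_printoptions(precision=4,suppress=True)
p=[.5576,-.0811,-.0615]
s=r.read_state();W=r.read_camera("wrist");S=r.read_camera("scene");cv2.imwrite("pics/w2.png",np.hstack([W,cv2.resize(S[110:230,210:340],(416,384))])[:,:].copy()[::1] if 0 else cv2.resize(np.hstack([W,cv2.resize(S[110:230,210:340],(416,384))]),(800,331)))
print(s["time_s"],s["tcp_pos"],s["force"],go(p,[-.08,-.01,.29],s=s))
E
```

```text
3.6667 [ 0.4701 -0.0927  0.1058] [-0.2211 -0.1251  1.0259] (array([   7.0187,    6.3123, -184.187 ]), array([-0.0983, -0.0217, -0.0496]))
```

View pics/w2.png

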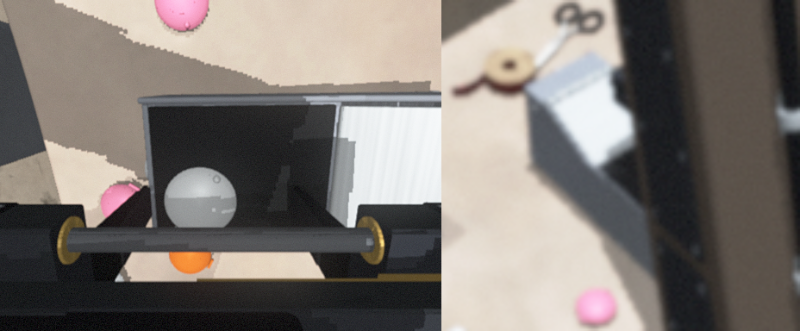

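The near finger stands behind the pill box and the far finger stands before the flap. The pill box is at (200,203), clear of both. Advancing slowly.

Emit:
play_rows --targets '[0, 5, 0, 0, 0, 0, 0, 10, 0, 0, 0, 0, 0, 15, 0, 0, 0, 0, 0, 20, 0, 0, 0, 0, 0, 25, 0, 0, 0, 0, 0, 30, 0, 0, 0, 0, 0, 35, 0, 0, 0, 0, 0, 40, 0, 0, 0, 0, 0, 45, 0, 0, 0, 0, 0, 50, 0, 0, 0, 0, 0, 55, 0, 0, 0, 0, 0, 60, 0, 0, 0, 0, 0, 60, 0, 0, 0, 0]'

```text
time_s: 4.85
tcp_pos: [0.5309, -0.0963, 0.1065]
tool_rot: [[0.062, 0.998, -0.0], [0.998, -0.062, 0.0], [0.0, -0.0, -1.0]]
force: [-1.9, 1.3, 2.9]
width: 0.999
grasp_force: 1.8
```

```bash
python3 - <<'E'
from h import *
np.set_printoptions(precision=4,suppress=True)
p=[.5576,-.0811,-.0615]
s=r.read_state();W=r.read_camera("wrist");cv2.imwrite("pics/w3.png",W)
print(s["time_s"],s["tcp_pos"],s["force"],s["grasp_force"],go(p,[0,0,.1],s=s))
E
```

```text
4.85 [ 0.5309 -0.0963  0.1065] [-1.9235  1.3121  2.8878] 1.8389358239073772 (array([16.8566, 25.7078,  6.4852]), array([-0.0105, -0.0016, -0.03  ]))
```

View pics/w3.png

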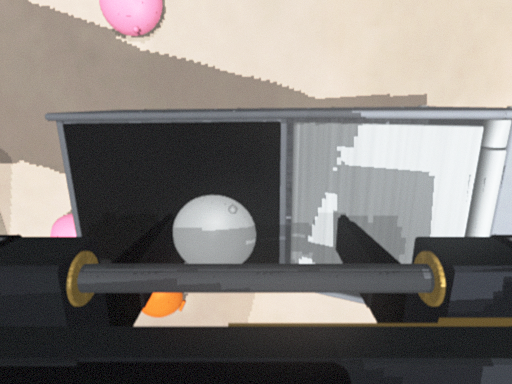

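The pill box is sliding ahead of the near finger at (214,233) and the flap is partly open under the far finger. Going on.

Emit:
play_rows --targets '[0, 4, 0, 0, 0, 0, 0, 8, 0, 0, 0, 0, 0, 12, 0, 0, 0, 0, 0, 16, 0, 0, 0, 0, 0, 20, 0, 0, 0, 0, 0, 24, 0, 0, 0, 0, 0, 28, 0, 0, 0, 0, 0, 28, 0, 0, 0, 0]'

```text
time_s: 5.57
tcp_pos: [0.5573, -0.0978, 0.106]
tool_rot: [[0.062, 0.998, -0.003], [0.998, -0.062, 0.001], [0.001, -0.003, -1.0]]
force: [-6.9, 0.5, 1.4]
width: 0.998
grasp_force: 3.2
```

```bash
python3 - <<'E'
from h import *
np.set_printoptions(precision=4,suppress=True)
p=[.5576,-.0811,-.0615]
s=r.read_state();W=r.read_camera("wrist");cv2.imwrite("pics/w4.png",W)
print(s["time_s"],s["tcp_pos"],s["force"],s["grasp_force"],go(p,[0,0,.1],s=s))
E
```

```text
5.5667 [ 0.5573 -0.0978  0.106 ] [-6.9045  0.5427  1.3678] 3.177512969705276 (array([16.6494, -0.6838,  6.0509]), array([-0.1948, -0.0309, -0.0245]))
```

View pics/w4.png

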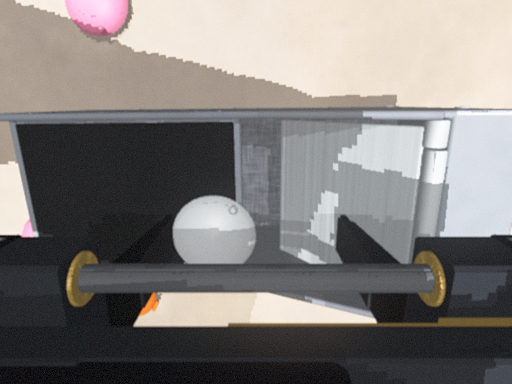

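The pill box at (214,233) is nearly at the ledge end and the flap is wide open. Now the hand closes partway while the tool advances, so the far finger holds the flap and the near one pushes.

Emit:
play_rows --targets '[0, 3, 0, 0, 0, 0, 0, 6, 0, 0, 0, 0, 0, 8, 0, 0, 0, 0, 0, 8, 0, 0, 0, 0]'

```text
time_s: 5.95
tcp_pos: [0.5643, -0.0981, 0.1057]
tool_rot: [[0.062, 0.998, -0.005], [0.998, -0.062, 0.001], [0.001, -0.005, -1.0]]
force: [-9.7, 0.6, 0.7]
width: 0.999
grasp_force: 4.0
```

Emit:
play_rows --targets '[0, 3, 0, 0, 0, 0, 0, 5, 0, 0, 0, 0, 0, 5, 0, 0, 0, 0, 0, 5, 0, 0, 0, 0]' --hand 85 --grip_force 20

```text
time_s: 6.28
tcp_pos: [0.5697, -0.0984, 0.1059]
tool_rot: [[0.062, 0.998, -0.004], [0.998, -0.062, 0.001], [0.001, -0.004, -1.0]]
force: [-7.7, 0.9, 0.1]
width: 0.896
grasp_force: 3.5
```

Emit:
play_rows --targets '[0, 3, 0, 0, 0, 0, 0, 5, 0, 0, 0, 0, 0, 5, 0, 0, 0, 0, 0, 5, 0, 0, 0, 0]' --hand 75

```text
time_s: 6.62
tcp_pos: [0.5754, -0.0989, 0.1063]
tool_rot: [[0.062, 0.998, -0.002], [0.998, -0.062, 0.0], [0.0, -0.002, -1.0]]
force: [-7.0, 1.0, 2.6]
width: 0.789
grasp_force: 3.4
```

```bash
python3 - <<'E'
from h import *
np.set_printoptions(precision=4,suppress=True)
p=[.5576,-.0811,-.0615]
s=r.read_state();W=r.read_camera("wrist");cv2.imwrite("pics/w5.png",W)
print(s["time_s"],s["tcp_pos"],s["force"],s["grasp_force"],s["width"]*95.1,go(p,[0,0,.1],s=s))
E
```

```text
6.6167 [ 0.5754 -0.0989  0.1063] [-7.0096  1.0087  2.6447] 3.394836461520754 75.00330366430474 (array([ 16.6608, -18.8847,   6.3482]), array([-0.1185, -0.0205, -0.0243]))
```

View pics/w5.png

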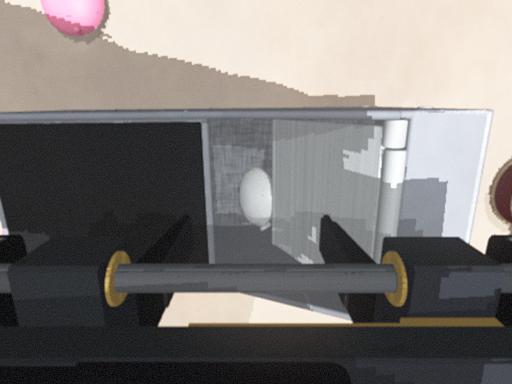

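The pill box has dropped into the well, at (257,195). I let it settle and check before drawing clear.

Emit:
play_rows --targets '[0, 0, 0, 0, 0, 0, 0, 0, 0, 0, 0, 0, 0, 0, 0, 0, 0, 0, 0, 0, 0, 0, 0, 0, 0, 0, 0, 0, 0, 0]'

```text
time_s: 7.08
tcp_pos: [0.5753, -0.0989, 0.1064]
tool_rot: [[0.062, 0.998, -0.002], [0.998, -0.062, 0.0], [0.0, -0.002, -1.0]]
force: [-7.0, 0.5, 1.9]
width: 0.789
grasp_force: 3.5
```

```bash
python3 - <<'E'
from h import *
W=r.read_camera("wrist");cv2.imwrite("pics/w6.png",W[100:300,150:420].repeat(2,0).repeat(2,1))
E
```

```text
(no output)
```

View pics/w6.png

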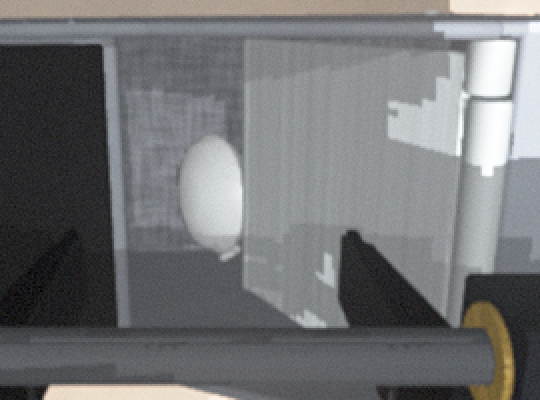

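The pill box lies on the felt at (212,193) in the crop, maybe leaning against the flap's edge. I'll raise slowly so the flap closes gently.

Emit:
play_rows --targets '[0, -2, -3, 0, 0, 0, 0, -4, -6, 0, 0, 0, 0, -6, -9, 0, 0, 0, 0, -8, -12, 0, 0, 0, 0, -10, -15, 0, 0, 0, 0, -10, -18, 0, 0, 0, 0, -10, -21, 0, 0, 0, 0, -10, -24, 0, 0, 0, 0, -10, -27, 0, 0, 0, 0, -10, -30, 0, 0, 0, 0, -10, -34, 0, 0, 0, 0, -10, -38, 0, 0, 0, 0, -10, -42, 0, 0, 0, 0, -10, -50, 0, 0, 0, 0, -10, -70, 0, 0, 0, 0, -10, -100, 0, 0, 0, 0, -10, -130, 0, 0, 0, 0, -10, -150, 0, 0, 0, 0, -10, -150, 0, 0, 0]'

```text
time_s: 8.72
tcp_pos: [0.5675, -0.0989, 0.2615]
tool_rot: [[0.062, 0.998, 0.007], [0.998, -0.062, -0.002], [-0.002, 0.007, -1.0]]
force: [0.1, 0.5, 0.4]
width: 0.791
grasp_force: 0.0
```

```bash
python3 - <<'E'
from h import *
s=r.read_state();W=r.read_camera("wrist");S=r.read_camera("top");cv2.imwrite("pics/w7.png",cv2.resize(np.hstack([W,S]),(800,300)))
print(s["time_s"],s["tcp_pos"],s["force"])
E
```

```text
8.7167 [ 0.56751035 -0.09886013  0.26154433] [0.14315055 0.46926393 0.36163556]
```

View pics/w7.png

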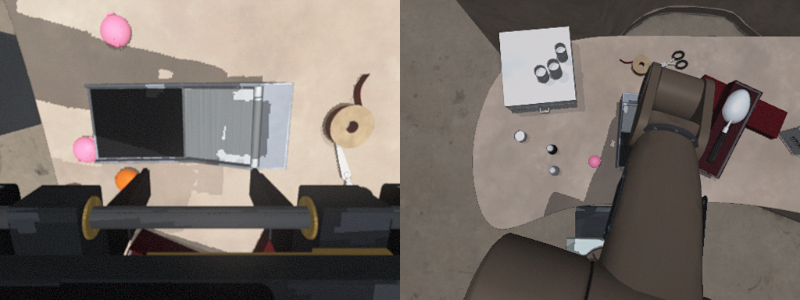

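```bash
python3 - <<'E'
from h import *
import h
P=r.camera_params("wrist");h.CP=lambda c:P
W=r.read_camera("wrist");p=[.5576,-.0811,-.0615]
for o in r.landmark_of("wrist","flap_edge")[:1]:print(o["p"],o["point"],proj("wrist",b2w(p,[-.0095,0,.101])[0]))
cv2.imwrite("pics/w8.png",cv2.resize(W[90:230,100:390],None,fx=2.7,fy=2.7,interpolation=2))
E
```

```text
0.61 [238.8, 157.8] [237.09986235 157.99453156]
```

View pics/w8.png

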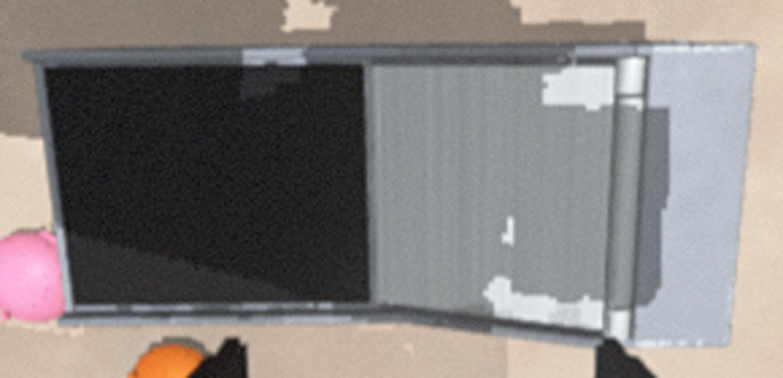

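The ledge is empty and the flap meets the ledge end at (370,180) with no gap, so it is shut. Handing in.

```bash
python3 -c "
from station import r
print(r.hand_in())"
```

```text
the job is handed in; nothing more can be done
None
```

The pill box is inside the drop box, the flap is shut and the arm is clear, handed in at about 9 s; the gripper's span is too short to reach the flap first, so by my estimate the pill box slid about 14 mm before the flap began to open.

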